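Find the stamped herb tray and push it to dispatch

TASK

Two empty herb trays stand on the far side of the low wooden stop strip, and one of them has a stamp burnt into its underside. With the fingertips push the far side of each tray towards you so that it tips up against the strip, more than halfway to upright, hold it there a moment to look underneath, and let it down flat again without dropping it: first the tray on your left, then the one on your right. Then push the stamped tray flat along the counter, away from you, until all of it is past the metal dispatch line, leaving the other tray at the strip and everything else where it stands; never lift a tray off the counter or let one topple over.

Things in the scene. Friction and masses are not known exactly. Their poses are not given: they have to be found in the camera images.
- tray_a: One of two outwardly identical, empty, open wooden herb trays, 120 mm deep (its x axis, pointing away from the robot), 180 mm wide (y, to the robot's left), 60 mm high (z up), walls 8 mm thick, 0.28 to 0.56 kg. Origin: centre of its underside, level with the foot of the walls. It stands up to about 14 mm clear of the stop strip, nearly parallel to it, left or right by chance.
- tray_b: The other herb tray: same size, axes and origin. Pushed at the top of its far wall towards the robot, a tray catches on the strip and its far side rises; let go below about 65 degrees of tilt it falls back flat, beyond that it topples. The underside of a tipped tray faces away from the robot; only there can the stamp be seen.
- stamp (a point): Centre of the stamp: a dark burnt-in ring, 86 mm across, with a bar through it, in the middle of the underside of one tray (about 4 mm above the foot of its walls). The other tray's underside is plain.
- stop: Low wooden stop strip fixed to the counter, 12 mm deep (x), 500 mm long (y), 8 mm high. Origin: centre of its underside; x points away from the robot towards the trays, y to the robot's left. The trays stand along its far side, their centres 130 to 150 mm left and right of its middle.
- line: The dispatch line: thin flat metal strip on the counter (no obstacle), 16 mm wide (x), 660 mm long (y), running left to right beyond the trays. Origin: its centre; x points away from the robot.
- weight: Brass scale weight, 28 mm across, 40 mm high, standing between the two trays; origin under its foot. Bystander.
- mortar: White ceramic bowl, 100 mm across, 75 mm high, on the left; origin under its foot. Bystander.
- jar: Amber glass jar, 60 mm across, 90 mm high, on the right; origin under its foot. Bystander.
- tub: White plastic tub with a black cap, 52 mm across, 70 mm high, on the right; origin under its foot. Bystander.
- scoop: Wooden spoon, 180 mm long, lying to the right, beyond the line; origin under its middle. Bystander.
- dish: Shallow brass dish, 90 mm across, 20 mm high, on the left, beyond the line; origin under its foot. Bystander.
- block: Wooden block, 50 x 90 x 30 mm, on the left; origin under its centre. Bystander.
- tray_a_near_left (a point): bottom corner of tray_a on the edge nearer the robot (the tray's -x edge), left (tray's +y) end
- tray_a_near_right (a point): bottom corner of tray_a on the edge nearer the robot (the tray's -x edge), right (tray's -y) end
- tray_b_near_left (a point): bottom corner of tray_b on the edge nearer the robot (the tray's -x edge), left (tray's +y) end
- tray_b_near_right (a point): bottom corner of tray_b on the edge nearer the robot (the tray's -x edge), right (tray's -y) end
Things that resemble listed ones, but are neither listed nor needed, are in the scene too. Leave any green or turquoise look-alike of the tray_a alone.

How it is judged:
By the outcome, as a careful person would: the job done as asked, in the order asked, and still so for the second after the job is handed in, with the robot touching nothing.
It also fails if it takes over 72 s, if anything falls off the work surface, if the arm or the gripper's body presses on something with over 40 N, if the wrist force passes 120 N, or if a joint passes its speed limit or range.

ROBOT

A 6-joint arm with a two-finger parallel gripper is mounted at the origin on the work surface. World frame = base frame: x ahead of the robot, y to its left, z up, the work surface at z = 0. Lengths are in mm, angles in rad, forces in N, time in s.
With the tool pointing down it reaches from about 275 to 750 mm from the base axis. Payload 10.2 kg.
Tool frame: the origin (TCP) lies midway between the tips of the shut fingers; the grasp point (between the pads) lies 19 mm behind it (ctrl.grasp_offset is the distance from the TCP to the grasp point, in mm); z points along the fingers, y is the line along which they close (so a half turn about z gives the same grasp; the last joint's range is limited). The gripper opens to 85 mm and grips with 20 to 120 N. Pads are 22 mm wide; open, the fingers measure 114 mm over their backs; the gripper's body (76 mm by 85 mm) begins 54 mm behind the grasp point. The pads swing forward as they close: fully open they stand 13 mm farther back than shut.
Start: joints at [-1.448, 0.313, 1.498, -0, 1.331, -0.223], TCP at [177.936, -493.933, 231.294] pointing down, gripper open.
Joint ranges: [-2.94, 2.94], [-0.97, 2.17], [0.19, 2.56], [-1.23, 4.37], [0.02, 3.11], [-2.88, 2.88]. Speed limits (rad/s): [2.39, 2.39, 3.01, 3.14, 3.14, 3.14].

INTERFACE

Orientations are given as a unit quaternion [w, x, y, z].
In Python, from rig import ctrl, viewer, models gives the robot as it stands. The module is installed in compiled form; this text tells all that it offers.
- The arm moves only by the shell command python3 -m pendant 'ROWS' [OPENING] [FORCE]. ROWS is text: rows parted by semicolons, each of 4 numbers parted by spaces: the shift along the tool's x, y, z in m, then the turn about the tool's z in rad. In form: x y z yaw; .... A call has 1 to 10 rows; each row shifts and turns the commanded pose from where the row before left it, along the tool's axes as they then stand; what a row does not reach is not made up. A row lasts 1/8 s, in which the tool goes at most 62.5 mm and 10.7 degrees, less where a joint would pass 70% of its speed; a pose out of reach is approached as far as the arm can. A call is refused whole if a number of a shift passes 0.0625 or a number of a turn 0.188, either way. A call with a gripper value outside its range is refused whole. OPENING is the opening, from 0 (shut) to 1 (fully open), set as the call begins (- or left out, the last holds). The fingers move at their own pace and stop on an object; FORCE is the grip in N (left out, the last holds). Time passes only in rows, so rows that do not move let the fingers close. It gives the time, the measured TCP pose, the force, the opening and the grip force at its end, in the units of the state.
- ctrl.sense(): the state, without advancing time (a new reading comes with each control period).
- viewer.capture(name): name is "scene" or "top" or "wrist"; returns a dict with "color" (384x512x3 uint8, red, green, blue), "vertical_fov" (degrees; the focal length in pixels is half the picture's height over the tangent of half this angle, whatever the lens; pixels are square), "cx", "cy" (the principal point, pixels), "pose" (4x4, takes a point from camera to world coordinates). Camera axes: x right, y down, z forward; pixel columns grow to the right and rows downward; lengths in mm; the calibration is good to about 2 mm. A picture is of the moment at which its call begins. There is no depth.
- ctrl.finish_job(): hands the job in; it is judged then, once.
Trained networks look in the newest picture that a camera, given by its name, has taken for a name from the list of things; names that differ only in an ending like _2 or _b are one class to them, and where a whole thing is asked for, a point or a joint stands for the part that bears it (a point fixed in the world has none). Each returns a list of dicts, best first, with "p" (0 to 1); they miss things now and then, are a little off and sometimes report something else, mostly with a low value. They report only what shows in the picture. A call takes as long as a camera call. They do not tell look-alikes from the thing itself.
- models.boxes_of(camera, query): "at" ([x, y, z] in mm, in world coordinates, good to about 4 mm: the middle of the surface that is visible of it).
The state is a dict: "time_s": time; "joints": joint angles; "dq": joint speeds; "tau": joint torques, N m; "eef_pos": TCP position; "ee_rot": TCP orientation; "force": force on the tool from outside, world axes, zero at the start; "wrist_torque": the same for the moment, N m; "grip_width": opening from 0.0 (shut) to 1.0 (fully open); "grip_force": force on a finger pad.
Only numpy, scipy, OpenCV 4.12 (cv2) and the standard library are available. Lean on these libraries where they do the work, as an engineer would, in place of code of your own. Each camera call takes 0.05 s, during which the arm holds its last target. There are 200 camera calls.

## Working session

There is one attempt and no reset: what is moved stays moved. The work goes in short steps, Python scripts to look and compute and a shell command to move; the robot and the scene stay as the last step left them, time stands still between calls to the robot, and variables do not carry over. Pictures are saved under pics/ and viewed, at most 10 in all, crops included, and the job is handed in when it is done.

```bash
mkdir -p pics; cat > h.py <<'E'
from rig import ctrl, viewer, models
import numpy as np, cv2
def snap(cam,name):
    c=viewer.capture(cam); cv2.imwrite('pics/'+name,c['color'][:,:,::-1]); return c
def ray(c,u,v,z=0):
    f=192/np.tan(np.radians(c['vertical_fov'])/2); P=np.array(c['pose'])
    d=P[:3,:3]@np.array([(u-c['cx'])/f,(v-c['cy'])/f,1]); o=P[:3,3]
    return (o+d*(z-o[2])/d[2]).round(1)
def pix(c,p):
    f=192/np.tan(np.radians(c['vertical_fov'])/2); P=np.array(c['pose'])
    q=P[:3,:3].T@(np.array(p)-P[:3,3]); return (q[:2]/q[2]*f+[c['cx'],c['cy']]).round(1)
E
python3 - <<'E'
from h import *
a=snap('top','top0.png'); b=snap('scene','scene0.png')
cv2.imwrite('pics/both0.png',cv2.resize(np.hstack([a['color'],b['color']])[:,:,::-1],(800,300)))
s=ctrl.sense(); print(s)
for c in (a,b): print(np.array(c['pose']).round(2).tolist(),c['vertical_fov'],c['cx'],c['cy'])
for q in ['tray_a','stop','line','weight','mortar','jar','tub','scoop','dish','block','tray_a_near_left','tray_a_near_right']:
  for cam in ('top','scene'):
    print(q,cam,[(np.round(x['at']).tolist(),round(x['p'],2)) for x in models.boxes_of(cam,q)[:5]])
E
```

```text
{'time_s': 0.1, 'joints': array([-1.44841741e+00,  3.13358342e-01,  1.49832890e+00,  3.49982307e-05,
        1.33098913e+00, -2.23384230e-01]), 'dq': array([-0.00011043, -0.00243974, -0.00347001, -0.00039477,  0.00013367,
       -0.00077081]), 'tau': array([ 1.94071596e-03, -4.12901330e+01, -2.60138154e+01, -1.54881363e-04,
        3.07903756e-03, -1.26908489e-05]), 'eef_pos': array([ 177.90816878, -493.70941235,  230.82269507]), 'ee_rot': array([-5.40311795e-04,  9.85093736e-01,  1.72017548e-01,  4.43282040e-05]), 'force': array([ 0.1091293 ,  0.0145815 , -0.93173407]), 'wrist_torque': array([ 0.00234257, -0.05909507, -0.02325639]), 'grip_force': 0.0, 'grip_width': 0.9979227738943407}
[[-0.0, -1.0, 0.07, 418.05], [-1.0, 0.0, 0.0, -43.12], [-0.0, -0.07, -1.0, 1424.0], [0.0, 0.0, 0.0, 1.0]] 50.19343982625162 253.1602884970782 194.81776260824708
[[-0.37, 0.55, -0.75, 1292.1], [0.93, 0.22, -0.3, 278.86], [0.0, -0.81, -0.59, 661.14], [0.0, 0.0, 0.0, 1.0]] 55.30713477440108 253.8365579946823 190.8885390755741
tray_a top [([459.0, -155.0, 12.0], 0.83), ([481.0, 138.0, 12.0], 0.73), ([217.0
[... 931 characters left out ...]
0.75), ([467.0, 140.0, 29.0], 0.5), ([579.0, 484.0, 32.0], 0.24)]
block top [([700.0, 397.0, 12.0], 0.74), ([566.0, 477.0, 28.0], 0.73)]
block scene [([574.0, 484.0, 28.0], 0.66)]
tray_a_near_left top [([788.0, -127.0, 11.0], 0.82), ([221.0, 405.0, 11.0], 0.81), ([481.0, 134.0, 11.0], 0.71)]
tray_a_near_left scene [([787.0, -129.0, 28.0], 0.9), ([468.0, 137.0, 32.0], 0.81), ([253.0, 399.0, 32.0], 0.63)]
tray_a_near_right top [([790.0, -132.0, 12.0], 0.94), ([219.0, 406.0, 13.0], 0.88), ([216.0, -338.0, 15.0], 0.73), ([458.0, -158.0, 16.0], 0.63), ([523.0, -459.0, 90.0], 0.55)]
tray_a_near_right scene [([786.0, -132.0, 32.0], 0.78), ([466.0, 133.0, 31.0], 0.77), ([233.0, -331.0, 31.0], 0.61)]
```

View pics/top0.png

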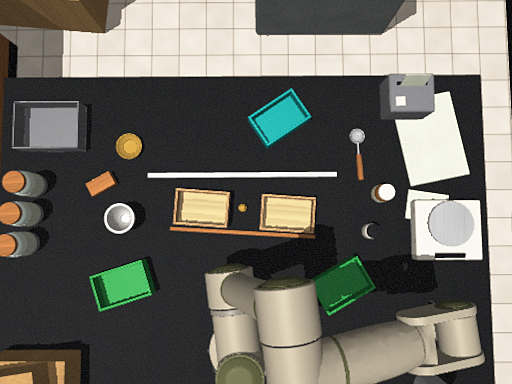

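View pics/scene0.png

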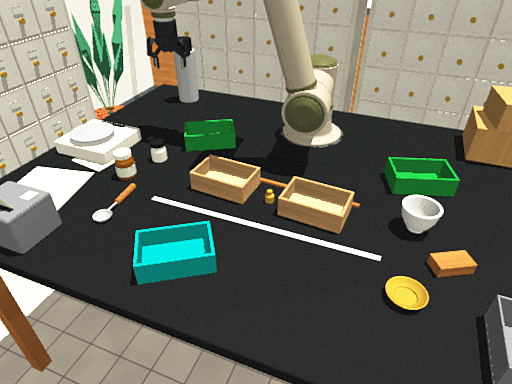

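Top picture: the two wooden trays are at about (202,208) and (288,213), with the strip below them at rows 230–236 and the line at row 175. Possible mix-ups are the turquoise tray at (280,118) and the green trays at (122,285) and (343,285), all excluded by colour. The scene camera looks from the far side, so it will see the undersides. Next is a close crop to check this choice.

```bash
python3 - <<'E'
from h import *
c=viewer.capture('top'); im=c['color'][80:245,140:345,::-1]
cv2.imwrite('pics/crop.png',cv2.resize(im,None,fx=3.6,fy=3.6,interpolation=cv2.INTER_CUBIC))
hsv=cv2.cvtColor(c['color'],cv2.COLOR_RGB2HSV)
t=cv2.inRange(hsv,(80,100,60),(100,255,255)); k=max(cv2.findContours(t,0,2)[0],key=cv2.contourArea)
print('turq',[ray(c,*p,60).tolist() for p in cv2.boxPoints(cv2.minAreaRect(k))])
print('line',[ray(c,*p).tolist() for p in [(148,175),(336,174)]],'weight',ray(c,242,208,35))
print('strip',[ray(c,*p,8).tolist() for p in [(171,229),(314,236)]])
w=viewer.capture('wrist'); print(np.array(w['pose']).round(2).tolist(),w['vertical_fov'])
E
```

```text
turq [[779.9, -12.7, 60.0], [885.5, -169.9, 60.0], [778.3, -238.5, 60.0], [673.8, -81.8, 60.0]]
line [[593.5, 330.1, 0.0], [594.3, -327.2, 0.0]] weight [4.753e+02 3.000e-01 3.500e+01]
strip [[405.0, 245.9, 8.0], [379.3, -246.1, 8.0]]
[[0.34, -0.89, -0.31, 256.49], [-0.94, -0.32, -0.11, -465.5], [0.0, 0.33, -0.94, 374.73], [0.0, 0.0, 0.0, 1.0]] 71.19207474459047
```

View pics/crop.png

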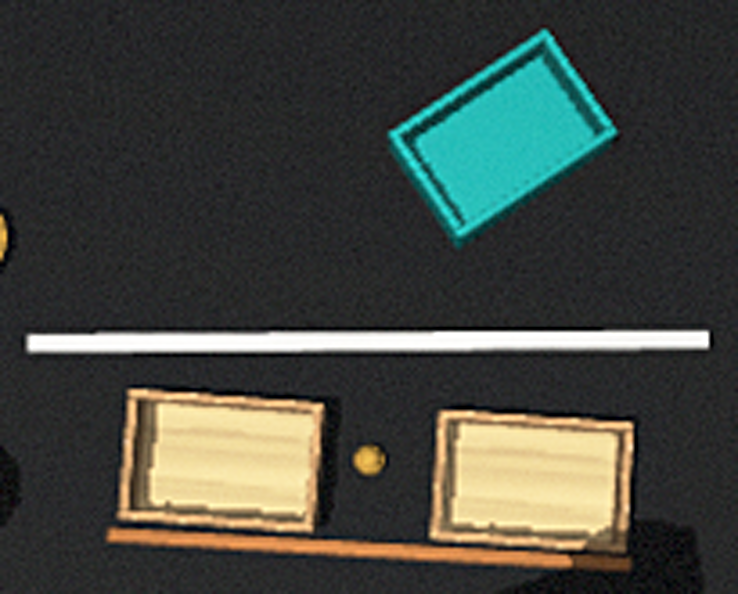

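```bash
python3 -m pendant '0 0 -0.04 0.17; 0 0 -0.04 0.176; 0.05 -0.06 0 0; 0.05 -0.06 0 0; 0.05 -0.06 0 0; 0.05 -0.06 0 0; 0.05 -0.06 0 0; 0 -0.06 0 0; 0 -0.06 0 0; 0 -0.06 0 0' 1; python3 -c "
from h import *
s=ctrl.sense();print(s['eef_pos'],s['ee_rot'],s['time_s'])"
```

```text
time_s: 2.65
eef_pos: [377.7, -72.1, 311.4]
ee_rot: [0.0, 1.0, -0.0, 0.0]
force: [1.3, -0.2, -0.0]
grip_width: 0.999
grip_force: 0.0
[377.73235035 -72.06262354 311.40844935] [ 8.04489612e-05  9.99999917e-01 -2.97927055e-04  2.66103445e-04] 2.65
```

Crop: the wooden trays are at crop (222,460) and (532,482), and these are the ones to move. The strip is yawed about −3°, the weight is at (368,460), and the turquoise tray's near corner at (460,245) is in the right tray's way. Next is a closer look with the wrist camera.

```bash
python3 -m pendant '0.03 -0.06 0 0; 0.03 -0.03 0 0; 0 0 0 0;0 0 0 0'; python3 - <<'E'
from h import *
w=snap('wrist','w1.png')
print(np.array(w['pose']).round(2).tolist())
for cam in ['wrist']:
  for q in ['tray_a','tray_a_near_left','tray_a_near_right','stop','line','weight']:
    print(q,[(np.round(x['at']).tolist(),round(x['p'],2)) for x in models.boxes_of(cam,q)[:5]])
E
```

```text
time_s: 3.15
eef_pos: [435.7, 11.6, 311.2]
ee_rot: [0.0, 1.0, -0.0, -0.0]
force: [-1.2, 0.5, -0.3]
grip_width: 0.996
grip_force: 0.0
[[0.0, -0.94, -0.33, 519.33], [-1.0, 0.0, -0.0, 11.56], [0.0, 0.33, -0.94, 454.6], [0.0, 0.0, 0.0, 1.0]]
tray_a [([228.0, -347.0, 32.0], 0.97), ([473.0, 142.0, 11.0], 0.95), ([458.0, -169.0, 11.0], 0.71), ([216.0, 401.0, 27.0], 0.7), ([399.0, -412.0, 8.0], 0.49)]
tray_a_near_left [([226.0, -346.0, 30.0], 0.76), ([478.0, 144.0, 10.0], 0.66), ([212.0, 400.0, 26.0], 0.64)]
tray_a_near_right [([225.0, -347.0, 28.0], 0.83), ([215.0, 400.0, 26.0], 0.82), ([478.0, 146.0, 10.0], 0.63)]
stop [([396.0, 13.0, 10.0], 0.94)]
line [([595.0, -2.0, 5.0], 0.98)]
weight [([479.0, -1.0, 24.0], 0.8)]
```

View pics/w1.png

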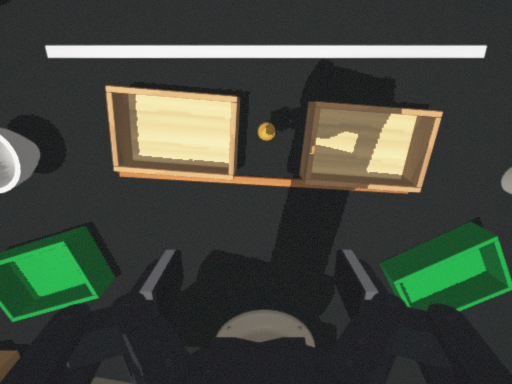

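Wrist picture: left tray rim corners are (107,87), (240,98), (236,178) and (115,169). The right tray's are (309,102), (441,113), (422,191) and (302,185), with the strip just below both.

```bash
python3 - <<'E'
from h import *
w=viewer.capture('wrist')
for n,P in dict(L=[(107,87),(240,98),(237,178),(114,173)],R=[(309,102),(441,112),(422,192),(302,185)]).items():
    Q=np.array([ray(w,*p,60) for p in P]); print(n,Q[:,:2].tolist(),'c',Q.mean(0),'yaw',np.arctan2(*( (Q[0]-Q[1])[:2]*[-1,1])))
print('strip',ray(w,120,174,8),ray(w,410,192,8), 'strip far edge?',ray(w,270,179,8),ray(w,270,187,8))
print('line',ray(w,47,46),ray(w,47,58),ray(w,485,45),ray(w,485,57))
E
```

```text
L [[540.9, 217.5], [526.7, 36.3], [412.4, 43.5], [420.4, 229.2]] c [475.1   131.625  60.   ] yaw -0.07820661051491416
R [[521.4, -59.4], [508.1, -245.8], [389.7, -242.6], [401.2, -56.0]] c [ 455.1  -150.95   60.  ] yaw -0.07123121330806549
strip [405.5 247.9   8. ] [ 372.7 -255.     8. ] strip far edge? [396.5  -9.1   8. ] [382.   -9.3   8. ]
line [601.3 328.3   0. ] [585.1 332.5   0. ] [ 602.4 -329.7    0. ] [ 586.2 -334.1    0. ]
```

```bash
python3 -m pendant '0 0 0 0.06; 0.05 -0.05 0 0; 0.05 -0.05 0 0; 0.025 -0.028 0 0; 0 0 0.06 0; 0 0 0.06 0; 0 0 0.06 0; 0 0 0.05 0; 0 0 0.034 0; 0 0 0.02 0'; python3 -m pendant '0 0 0 0; 0 0 0 0; -0.01 0 0 0; -0.006 0 0 0; -0.004 0 0 0;0 0 0 0'; python3 - <<'E'
from h import *
c=snap('scene','s1.png')
cv2.imwrite('pics/s1c.png',cv2.resize(c['color'][120:300,170:400,::-1],None,fx=3,fy=3))
E
```

```text
time_s: 4.8
eef_pos: [555.5, 121.1, 25.4]
ee_rot: [0.0, 1.0, -0.03, -0.001]
force: [0.2, -0.6, 0.6]
grip_width: 1.002
grip_force: 0.0
time_s: 5.55
eef_pos: [538.3, 122.3, 28.8]
ee_rot: [-0.0, 1.0, -0.031, 0.003]
force: [9.0, -1.3, 1.6]
grip_width: 1.003
grip_force: 4.7
```

View pics/s1c.png

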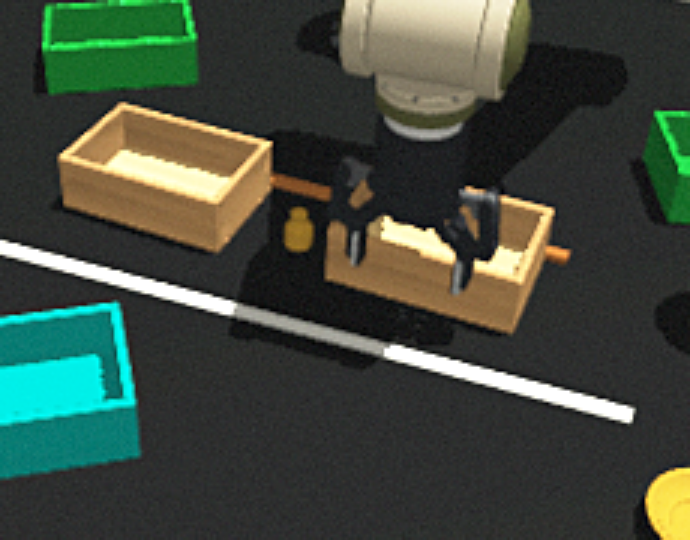

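Scene crop: both fingers, at (355,245) and (460,275), are outside the far wall, and the tray is against the strip. Starting the tip arc.

```bash
python3 -m pendant '-0.003 0 -0.003 0; -0.003 0 -0.0045 0; -0.003 0 -0.0045 0; -0.003 0 -0.0045 0; 0 0 0 0; 0 0 0 0'; python3 - <<'E'
from h import *
c=snap('scene','s2.png')
cv2.imwrite('pics/s2c.png',cv2.resize(c['color'][130:250,230:380,::-1],None,fx=3,fy=3))
E
```

```text
time_s: 6.35
eef_pos: [530.4, 122.8, 47.4]
ee_rot: [-0.0, 0.999, -0.03, 0.009]
force: [21.4, -1.5, 7.0]
grip_width: 0.999
grip_force: 10.8
```

View pics/s2c.png

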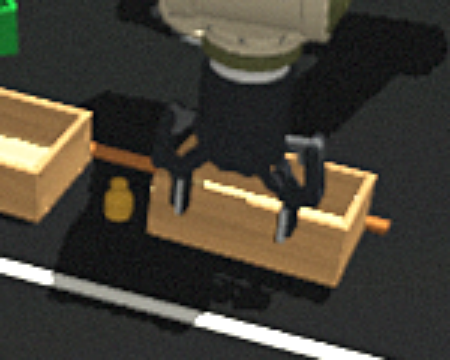

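```bash
python3 -m pendant '-0.0025 0 -0.005 0; -0.0025 0 -0.005 0; -0.003 0 -0.0045 0; -0.003 0 -0.0045 0; -0.0035 0 -0.0045 0; -0.0035 0 -0.004 0; -0.004 0 -0.004 0; -0.004 0 -0.0035 0; 0 0 0 0; 0 0 0 0'; python3 - <<'E'
from h import *
c=snap('scene','s3.png')
cv2.imwrite('pics/s3c.png',cv2.resize(c['color'][110:250,230:380,::-1],None,fx=3,fy=3))
E
```

```text
time_s: 7.65
eef_pos: [503.9, 124.4, 82.9]
ee_rot: [-0.0, 1.0, -0.03, 0.008]
force: [16.8, -1.4, 15.4]
grip_width: 1.003
grip_force: 11.1
```

View pics/s3c.png

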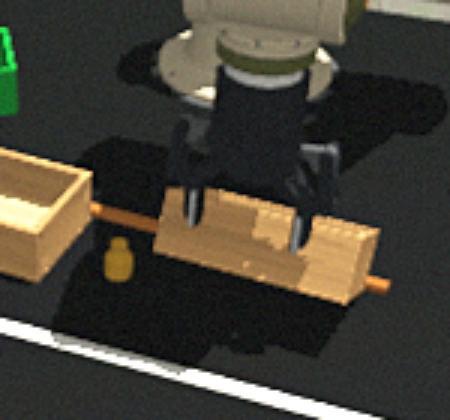

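Scene crop: the tray is tipped about 30°, with both fingertips still on its far wall. Continuing to about 54°.

```bash
python3 -m pendant '-0.0043 0 -0.0035 0; -0.0044 0 -0.0034 0; -0.0044 0 -0.0032 0; -0.0046 0 -0.003 0; -0.0048 0 -0.0027 0; -0.0049 0 -0.0025 0; -0.005 0 -0.0024 0; -0.005 0 -0.0022 0; -0.004 0 -0.0015 0; -0.0045 0 -0.0015 0'; python3 -m pendant '0 0 0 0; 0 0 0 0; 0 0 0 0; 0 0 0 0'; python3 - <<'E'
from h import *
c=snap('scene','s4.png')
cv2.imwrite('pics/s4c.png',cv2.resize(c['color'][100:250,230:400,::-1],None,fx=4,fy=4,interpolation=2))
print([(np.round(x['at']).tolist(),round(x['p'],2)) for x in models.boxes_of('scene','stamp')])
E
```

```text
time_s: 8.95
eef_pos: [459.1, 127.2, 110.5]
ee_rot: [-0.0, 0.999, -0.03, 0.01]
force: [13.5, -2.1, 34.6]
grip_width: 1.002
grip_force: 17.7
time_s: 9.45
eef_pos: [459.1, 127.2, 110.4]
ee_rot: [-0.0, 0.999, -0.03, 0.01]
force: [12.5, -1.3, 33.2]
grip_width: 0.999
grip_force: 17.5
[([232.0, -334.0, 35.0], 0.92), ([455.0, 138.0, 108.0], 0.74), ([789.0, -131.0, 32.0], 0.72), ([252.0, 402.0, 36.0], 0.58)]
```

View pics/s4c.png

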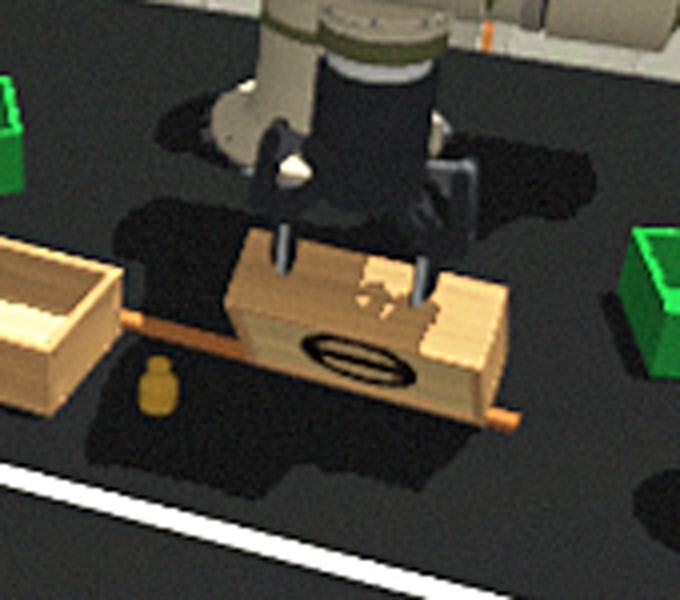

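Scene crop: the left tray is tipped with the stamp ring clearly visible at (358,360), so the left tray is the stamped one. Checking the tilt numerically.

```bash
python3 - <<'E'
from h import *
c=viewer.capture('scene')
q=lambda u,v:(u/4+230,v/4+100)
for (n,p) in [((485,420),(487,362)),((245,352),(228,303))]:
    N=ray(c,*q(*n),2); print(N,q(*p))
    for th in (40,45,50,55,60):
        t=np.radians(th); print(th,pix(c,N+120*np.array([np.cos(t),-.06*np.cos(t),np.sin(t)])))
E
```

```text
[411.6 228.9   2. ] (351.75, 190.5)
40 [347.6 201.5]
45 [348.7 197.7]
50 [349.8 193.9]
55 [350.9 190.2]
60 [352.1 186.7]
[395.5  42.3   2. ] (287.0, 175.75)
40 [281.2 182.9]
45 [282.3 179.3]
50 [283.4 175.8]
55 [284.6 172.4]
60 [285.9 169.1]
```

Tilt is about 53° and has been held. Letting it down by reversing the arc.

```bash
python3 -m pendant '0 0 0 0; 0.0045 0 0.0015 0; 0.004 0 0.0015 0; 0.005 0 0.0022 0; 0.005 0 0.0024 0; 0.0049 0 0.0025 0; 0.0048 0 0.0027 0; 0.0046 0 0.003 0; 0.0044 0 0.0032 0; 0.0044 0 0.0034 0'; python3 -m pendant '0.0043 0 0.0035 0; 0.004 0 0.0035 0; 0.004 0 0.004 0; 0.0035 0 0.004 0; 0.0035 0 0.0045 0; 0.003 0 0.0045 0; 0.003 0 0.0045 0; 0.0025 0 0.005 0; 0.0025 0 0.005 0;0 0 0 0';  python3 -m pendant '0.0025 0 0.004 0; 0.0025 0 0.004 0; 0.0025 0 0.004 0; 0.002 0 0.0035 0; 0 0 0.002 0; 0 0 0.002 0; 0 0 0 0; 0 0 0 0'; python3 -c "
from h import *
c=snap('scene','s5.png')
cv2.imwrite('pics/s5c.png',cv2.resize(c['color'][100:250,230:400,::-1],None,fx=4,fy=4,interpolation=2))"
```

```text
time_s: 10.85
eef_pos: [499.9, 124.7, 86.5]
ee_rot: [-0.0, 1.0, -0.03, 0.008]
force: [16.0, -1.4, 15.6]
grip_width: 1.005
grip_force: 11.4
time_s: 12.1
eef_pos: [530.5, 122.8, 47.1]
ee_rot: [-0.0, 0.999, -0.031, 0.008]
force: [21.9, -1.6, 9.3]
grip_width: 1.003
grip_force: 10.9
time_s: 13.1
eef_pos: [538.6, 122.4, 27.3]
ee_rot: [-0.0, 1.0, -0.031, 0.007]
force: [16.2, -1.3, 7.7]
grip_width: 0.999
grip_force: 8.3
```

View pics/s5c.png

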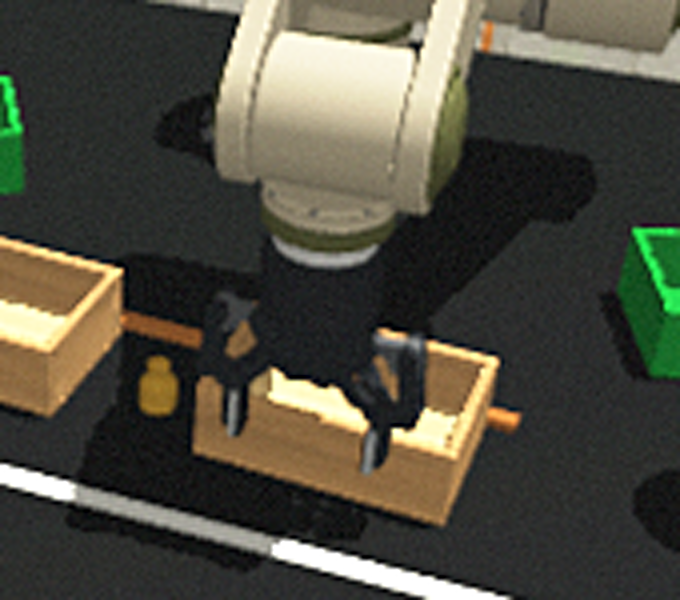

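Scene crop: the left tray lies flat again at the strip. Retreating and moving to the right tray.

```bash
python3 -m pendant '0.008 0 0 0; 0.01 0 0 0; 0.015 0 0 0; 0 0 -0.05 0; 0 0 -0.05 0; -0.006 0.05 0 0; 0 0.055 0 0; 0 0.055 0 0; 0 0.055 0 0; 0 0.055 0 0'; python3 -m pendant '0 0 0 0; 0 0 0 0; 0 0 0 0'; python3 - <<'E'
from h import *
s=ctrl.sense(); print(s['eef_pos'],s['ee_rot'])
w=snap('wrist','w2.png')
for n in ('wrist',): print([(np.round(x['at']).tolist(),round(x['p'],2)) for x in models.boxes_of(n,'tray_a')])
E
```

```text
time_s: 14.4
eef_pos: [543.9, -150.0, 123.9]
ee_rot: [-0.0, 1.0, -0.03, -0.001]
force: [0.5, -0.4, 0.6]
grip_width: 1.0
grip_force: 0.0
time_s: 14.78
eef_pos: [544.5, -147.2, 124.1]
ee_rot: [-0.0, 1.0, -0.029, -0.0]
force: [0.1, -0.4, 0.2]
grip_width: 1.0
grip_force: 0.0
[ 544.54312984 -147.1673883   124.14742703] [-2.20852252e-04  9.99571717e-01 -2.92614626e-02 -3.16858855e-04]
[([471.0, 71.0, 24.0], 0.86), ([452.0, -151.0, 24.0], 0.83), ([285.0, -325.0, 16.0], 0.65), ([695.0, -98.0, 37.0], 0.63)]
```

```bash
python3 -m pendant '0 0 0.05 0; 0 0 0.035 0; 0 0 0.0115 0; 0 0 0 0; -0.01 0 0 0; -0.006 0 0 0; -0.004 0 0 0; 0 0 0 0; 0 0 0 0'; python3 -m pendant '-0.002 0 0 0; 0 0 0 0'
```

```text
time_s: 16.0
eef_pos: [524.6, -147.3, 27.9]
ee_rot: [0.0, 1.0, -0.03, 0.0]
force: [1.5, -0.9, 1.5]
grip_width: 0.999
grip_force: 0.8
time_s: 16.25
eef_pos: [522.7, -147.2, 27.9]
ee_rot: [0.0, 1.0, -0.03, 0.0]
force: [3.3, -0.3, 1.2]
grip_width: 0.997
grip_force: 1.4
```

```bash
python3 -m pendant '-0.002 0 0 0; 0 0 0 0';python3 -m pendant '-0.002 0 0 0; 0 0 0 0';python3 -m pendant '-0.002 0 0 0; 0 0 0 0'
```

```text
time_s: 16.5
eef_pos: [521.5, -147.4, 28.3]
ee_rot: [0.0, 1.0, -0.031, 0.001]
force: [6.9, -0.4, 0.8]
grip_width: 0.997
grip_force: 3.5
time_s: 16.75
eef_pos: [521.2, -147.5, 29.2]
ee_rot: [0.001, 1.0, -0.031, 0.004]
force: [14.2, 1.7, 3.4]
grip_width: 1.002
grip_force: 6.8
time_s: 17.0
eef_pos: [520.9, -147.5, 30.1]
ee_rot: [0.001, 1.0, -0.031, 0.006]
force: [19.2, 2.8, 5.6]
grip_width: 1.005
grip_force: 10.1
```

```bash
python3 -m pendant '-0.001 0 -0.003 0; -0.002 0 -0.0045 0; -0.0025 0 -0.0045 0; -0.003 0 -0.0045 0; 0 0 0 0; 0 0 0 0'; python3 -m pendant '-0.0025 0 -0.005 0; -0.0025 0 -0.005 0; -0.003 0 -0.0045 0; -0.003 0 -0.0045 0; -0.0035 0 -0.0045 0; -0.0035 0 -0.004 0; -0.004 0 -0.004 0; -0.004 0 -0.0035 0; 0 0 0 0; 0 0 0 0'; python3 -c "
from h import *
c=snap('scene','s6.png')
cv2.imwrite('pics/s6c.png',cv2.resize(c['color'][80:230,160:330,::-1],None,fx=4,fy=4,interpolation=2))"
```

```text
time_s: 17.75
eef_pos: [513.4, -147.2, 47.3]
ee_rot: [0.002, 0.999, -0.031, 0.007]
force: [23.1, 4.1, 9.8]
grip_width: 1.0
grip_force: 12.0
time_s: 19.0
eef_pos: [486.9, -145.6, 82.8]
ee_rot: [0.002, 0.999, -0.031, 0.007]
force: [19.3, 4.0, 17.1]
grip_width: 1.002
grip_force: 12.4
```

View pics/s6c.png

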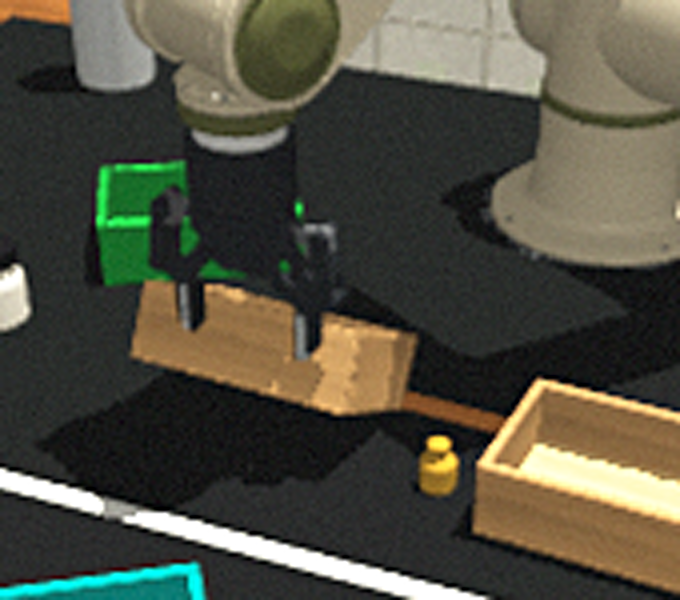

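Scene crop: the right tray is tipped about 30°, with both fingers on the far wall. All picture views are now used, so checks are numeric from here. Continuing to about 54°.

```bash
python3 -m pendant '-0.0043 0 -0.0035 0; -0.0044 0 -0.0034 0; -0.0044 0 -0.0032 0; -0.0046 0 -0.003 0; -0.0048 0 -0.0027 0; -0.0049 0 -0.0025 0; -0.005 0 -0.0024 0; -0.005 0 -0.0022 0; -0.004 0 -0.0015 0; -0.005 0 -0.0015 0'; python3 -m pendant '0 0 0 0; 0 0 0 0; 0 0 0 0; 0 0 0 0; 0 0 0 0; 0 0 0 0'; python3 - <<'E'
from h import *
c=snap('scene','s7.png'); g=cv2.cvtColor(c['color'],cv2.COLOR_RGB2HSV)
# predicted outline points on left(+y) and right end for candidate tilts, versus wood mask
for dx in (0,):
  best=[]
  m=cv2.inRange(g,(5,60,60),(28,230,255))
  Y=np.linspace(-85,85,18)
  for th in range(35,66,3):
    t=np.radians(th); N=np.array([391,-150,3]); ex=np.array([1,-.06,0]); ey=np.array([.06,1,0])
    # underside brightness & P1 edge pixel
    e=N+120*np.cos(t)*ex+[0,0,120*np.sin(t)]
    print(th,pix(c,e-90*ey),pix(c,e+90*ey),end=' | ')
print(); x0=[205,215,235,250]
for u in (210,230,250,258): print(u,[int(v) for v in c['color'][130:200:2,u].sum(1)])
# stamp darkness check: mean/min over predicted disc on the underside for each tray picture
t=np.radians(53); ctr=np.array([391,-150,3])+60*np.array([np.cos(t),-.06*np.cos(t),np.sin(t)])
def ring(c,ctr):
    P=[pix(c,ctr+43*np.cos(a)*np.array([.06,1,0])+43*np.sin(a)*np.array([np.cos(t),0,np.sin(t)])) for a in np.linspace(0,6.28,24)]
    return [int(c['color'][int(round(p[1])),int(round(p[0]))].sum()) for p in P]
print(ring(c,ctr),pix(c,ctr))
im=cv2.imread('pics/s4.png')[:,:,::-1]; d=dict(c); d['color']=im
print(ring(d,np.array([405,133,3])+60*np.array([np.cos(t),-.06*np.cos(t),np.sin(t)])))
E
```

```text
time_s: 20.3
eef_pos: [441.3, -142.9, 110.5]
ee_rot: [0.002, 0.999, -0.031, 0.008]
force: [15.6, 10.2, 40.6]
grip_width: 1.0
grip_force: 21.3
time_s: 21.05
eef_pos: [441.4, -142.9, 110.5]
ee_rot: [0.002, 0.999, -0.031, 0.008]
force: [15.4, 10.4, 40.3]
grip_width: 1.003
grip_force: 20.7
35 [192.9 164.3] [246.2 178.7] | 38 [193.4 162.3] [246.8 176.5] | 41 [194.  160.3] [247.4 174.4] | 44 [194.6 158.4] [248.  172.3] | 47 [195.3 156.4] [248.7 170.3] | 50 [196.  154.5] [249.4 168.2] | 53 [196.8 152.7] [250.1 166.3] | 56 [197.6 150.9] [250.9 164.3] | 59 [198.4 149.1] [251.7 162.4] | 62 [199.3 147.4] [252.5 160.6] | 65 [200.2 145.8] [253.4 158.9] | 
210 [91, 68, 282, 161, 374, 353, 330, 302, 310, 322, 342, 347, 334, 307, 335, 320, 367, 314, 314, 206, 68, 55, 75, 49, 65, 58, 67, 71, 52, 59, 41, 61, 73, 57, 136]
230 [102, 92, 202, 167, 175, 152, 323, 320, 316, 332, 312, 329, 325, 349, 345, 382, 309, 319, 327, 343, 342, 397, 125, 51, 57, 58, 56, 74, 65, 69, 70, 52, 130, 149, 131]
250 [113, 108, 114, 143, 130, 84, 122, 112, 363, 623, 578, 587, 608, 596, 581, 571, 597, 613, 467, 241, 302, 365, 333, 363, 365, 45, 70, 56, 61, 41, 149, 124, 135, 128, 126]
258 [127, 131, 114, 135, 132, 131, 99, 122, 123, 101, 269, 382, 380, 383, 372, 386, 396, 398, 394, 403, 408, 418, 404, 423, 395, 328, 30, 134, 143, 131, 140, 131, 133, 139, 139]
[348, 341, 329, 334, 340, 333, 317, 331, 324, 325, 334, 356, 346, 348, 355, 344, 369, 376, 363, 347, 351, 346, 346, 348] [229.2 167.1]
[12, 15, 82, 80, 70, 207, 164, 176, 242, 359, 340, 342, 353, 343, 319, 231, 236, 225, 124, 89, 101, 56, 21, 12]
```

The right tray's underside is plain and its tilt is about 53°, so the left tray is confirmed as the stamped one. Letting the right tray down.

```bash
python3 -m pendant '0.005 0 0 0; 0.0045 0 0.0015 0; 0.004 0 0.0015 0; 0.005 0 0.0022 0; 0.005 0 0.0024 0; 0.0049 0 0.0025 0; 0.0048 0 0.0027 0; 0.0046 0 0.003 0; 0.0044 0 0.0032 0; 0.0044 0 0.0034 0'; python3 -m pendant '0.0025 0 0.0035 0; 0.004 0 0.0035 0; 0.004 0 0.004 0; 0.0035 0 0.004 0; 0.0035 0 0.0045 0; 0.003 0 0.0045 0; 0.003 0 0.0045 0; 0.0025 0 0.005 0; 0.0025 0 0.005 0;0 0 0 0';  python3 -m pendant '0.0025 0 0.004 0; 0.0025 0 0.004 0; 0.0025 0 0.004 0; 0.002 0 0.0035 0; 0 0 0.002 0; 0 0 0.002 0; 0 0 0 0; 0 0 0 0'
```

```text
time_s: 22.35
eef_pos: [485.1, -145.3, 84.7]
ee_rot: [0.001, 1.0, -0.031, 0.004]
force: [10.1, 1.8, 10.8]
grip_width: 0.998
grip_force: 7.2
time_s: 23.6
eef_pos: [514.2, -147.2, 45.9]
ee_rot: [0.001, 1.0, -0.031, 0.005]
force: [15.5, 0.6, 6.2]
grip_width: 1.002
grip_force: 8.0
time_s: 24.6
eef_pos: [521.7, -147.4, 25.5]
ee_rot: [0.0, 1.0, -0.031, 0.002]
force: [9.2, -0.1, 2.7]
grip_width: 1.002
grip_force: 4.2
```

```bash
python3 -m pendant '0.008 0 0 0; 0.01 0 0 0; 0.015 0 0 0; 0 0 -0.055 0; 0 0 -0.05 0; -0.035 -0.05 0 0; -0.035 -0.05 0 0; -0.035 -0.05 0 0; -0.035 -0.05 0 0; -0.035 -0.05 0 0'; python3 -m pendant '-0.015 -0.02 0 0; 0 0 0 0; 0 0 0 0; 0 0 0 0'; python3 - <<'E'
from h import *
c=snap('scene','s8.png'); t=snap('top','t8.png'); snap('wrist','w8.png')
for n in ('scene','top','wrist'):
  for q in ('tray_a','weight','tray_a_near_left'): print(n,q,[(np.round(x['at']).tolist(),round(x['p'],2)) for x in models.boxes_of(n,q)])
a=cv2.imread('pics/scene0.png').astype(int);b=c['color'][:,:,::-1].astype(int)
print('right tray top picture: bbox of wood')
h=cv2.cvtColor(c['color'],cv2.COLOR_RGB2HSV); m=cv2.inRange(h,(8,60,110),(28,230,255))
for k in cv2.findContours(m,0,2)[0]:
    if cv2.contourArea(k)>300: print(cv2.boundingRect(k))
h=cv2.cvtColor(cv2.imread('pics/scene0.png'),cv2.COLOR_BGR2HSV); m=cv2.inRange(h,(8,60,110),(28,230,255))
for k in cv2.findContours(m,0,2)[0]:
    if cv2.contourArea(k)>300: print('before',cv2.boundingRect(k))
E
```

```text
time_s: 25.85
eef_pos: [392.4, 112.6, 129.7]
ee_rot: [0.0, 1.0, -0.03, -0.0]
force: [0.7, 1.2, 0.2]
grip_width: 1.004
grip_force: 0.0
time_s: 26.35
eef_pos: [380.3, 131.3, 129.7]
ee_rot: [0.0, 1.0, -0.031, -0.0]
force: [0.1, 0.8, -0.6]
grip_width: 0.998
grip_force: 0.0
scene tray_a [([784.0, -133.0, 29.0], 0.91), ([461.0, 134.0, 28.0], 0.83), ([240.0, -330.0, 37.0], 0.77), ([450.0, -154.0, 35.0], 0.64), ([250.0, 400.0, 36.0], 0.61)]
scene weight [([488.0, 2.0, 24.0], 0.53)]
scene tray_a_near_left [([787.0, -129.0, 31.0], 0.93), ([253.0, 398.0, 33.0], 0.88), ([458.0, 138.0, 30.0], 0.75), ([236.0, -334.0, 34.0], 0.74)]
top tray_a [([788.0, -128.0, 11.0], 0.76), ([212.0, -333.0, 16.0], 0.76), ([478.0, 134.0, 13.0], 0.69), ([219.0, 406.0, 17.0], 0.65), ([451.0, -156.0, 12.0], 0.6)]
top weight [([477.0, -2.0, 24.0], 0.53)]
top tray_a_near_left [([476.0, 133.0, 13.0], 0.89), ([215.0, -337.0, 12.0], 0.83), ([789.0, -128.0, 14.0], 0.76), ([452.0, -158.0, 9.0], 0.64), ([220.0, 405.0, 12.0], 0.62)]
wrist tray_a [([451.0, -69.0, 37.0], 0.97), ([278.0, 366.0, 21.0], 0.95), ([478.0, 131.0, 10.0], 0.93)]
wrist weight [([477.0, 6.0, 24.0], 0.9)]
wrist tray_a_near_left [([475.0, 132.0, 10.0], 0.56)]
right tray top picture: bbox of wood
(385, 276, 45, 34)
(0, 276, 53, 97)
(428, 250, 50, 27)
(190, 153, 170, 78)
(465, 85, 47, 82)
(367, 83, 33, 28)
(293, 53, 70, 56)
(320, 23, 44, 29)
(378, 0, 43, 75)
(140, 0, 38, 86)
before (385, 276, 44, 34)
before (0, 276, 53, 97)
before (429, 250, 49, 27)
before (189, 155, 171, 79)
before (465, 85, 47, 82)
before (149, 50, 29, 36)
before (266, 0, 49, 89)
```

```bash
python3 -m pendant '0 0 0.05 0; 0 0 0.045 0; 0 0 0.023 0; 0 0 0 0; 0.006 0 0 0; 0.006 0 0 0; 0.006 0 0 0; 0.006 0 0 0; 0.006 0 0 0; 0.008 0 0 0'; python3 -m pendant '0.01 0 0 0; 0.01 0 0 0; 0.01 0 0 0; 0.01 0 0 0; 0.01 0 0 0; 0.01 0 0 0; 0.01 0 0 0; 0.01 0 0 0; 0.01 0 0 0; 0.008 0 0 0'; python3 -c "
from h import *
for n in ('scene','wrist'):
  viewer.capture(n); print([(np.round(x['at']).tolist(),round(x['p'],2)) for x in models.boxes_of(n,'tray_a')],[(np.round(x['at']).tolist(),round(x['p'],2)) for x in models.boxes_of(n,'weight')])"
```

```text
time_s: 28.2
eef_pos: [416.8, 129.8, 11.9]
ee_rot: [0.0, 1.0, -0.03, -0.001]
force: [-5.1, 0.6, 3.2]
grip_width: 0.997
grip_force: 2.7
time_s: 29.45
eef_pos: [515.2, 123.9, 11.9]
ee_rot: [0.0, 1.0, -0.03, -0.001]
force: [-6.6, -0.3, 5.2]
grip_width: 0.997
grip_force: 3.3
[([240.0, -327.0, 36.0], 0.92), ([448.0, -151.0, 35.0], 0.75), ([253.0, 399.0, 34.0], 0.73), ([580.0, 129.0, 28.0], 0.69), ([788.0, -131.0, 29.0], 0.63)] [([485.0, -1.0, 24.0], 0.48), ([690.0, 398.0, 9.0], 0.2)]
[([588.0, 124.0, 16.0], 0.59), ([403.0, -64.0, 3.0], 0.39)] [([484.0, 6.0, 23.0], 0.84)]
```

```bash
python3 -m pendant '0.01 0 0 0; 0.012 0 0 0; 0.012 0 0 0; 0.012 0 0 0; 0.012 0 0 0; 0.012 0 0 0; 0.011 0 0 0; 0.01 0 0 0; 0.008 0 0 0; 0.003 0 0 0'; python3 -m pendant '0 0 0 0; -0.01 0 0 0; -0.02 0 0 0; -0.03 0 0 0; 0 0 -0.05 0; 0 0 -0.06 0; 0 0 -0.05 0; -0.03 0 -0.05 0; -0.06 0 0 0; -0.06 0 0 0';  python3 -m pendant '-0.05 0 0 0; 0 0 0 0; 0 0 0 0'; python3 - <<'E'
from h import *
c=snap('scene','s9.png'); t=snap('top','t9.png'); snap('wrist','w9.png')
for n in ('scene','top','wrist'):
  for q in ('tray_a','weight'): print(n,q,[(np.round(x['at']).tolist(),round(x['p'],2)) for x in models.boxes_of(n,q)])
h=cv2.cvtColor(t['color'],cv2.COLOR_RGB2HSV); m=cv2.inRange(h,(8,60,110),(28,230,255)); m[:, :140]=0
for k in cv2.findContours(m,0,2)[0]:
    if 1000<cv2.contourArea(k)<5000:
        r=cv2.minAreaRect(k); print('top',[ray(t,*p,60)[:2].tolist() for p in cv2.boxPoints(r)],[ray(t,*p,0)[:2].tolist() for p in cv2.boxPoints(r)])
E
```

```text
time_s: 31.0
eef_pos: [617.6, 117.6, 11.8]
ee_rot: [0.0, 1.0, -0.03, -0.0]
force: [-4.5, -0.1, 3.2]
grip_width: 0.997
grip_force: 2.8
time_s: 32.25
eef_pos: [405.6, 130.3, 221.9]
ee_rot: [-0.0, 1.0, -0.03, 0.001]
force: [-0.0, 0.9, 0.6]
grip_width: 0.996
grip_force: 0.0
time_s: 32.62
eef_pos: [358.1, 133.3, 222.1]
ee_rot: [-0.0, 1.0, -0.03, 0.001]
force: [-0.2, 0.6, 1.3]
grip_width: 0.998
grip_force: 0.0
scene tray_a [([790.0, -131.0, 26.0], 0.94), ([252.0, 403.0, 37.0], 0.93), ([237.0, -327.0, 37.0], 0.84), ([446.0, -152.0, 35.0], 0.79), ([402.0, 101.0, 8.0], 0.69), ([684.0, 122.0, 25.0], 0.61)]
scene weight [([681.0, 118.0, 30.0], 0.33), ([414.0, -426.0, 44.0], 0.17)]
top tray_a [([692.0, 123.0, 10.0], 0.91), ([214.0, -334.0, 12.0], 0.89), ([220.0, 416.0, 11.0], 0.85), ([454.0, -156.0, 12.0], 0.73), ([787.0, -128.0, 12.0], 0.68)]
top weight [([479.0, -3.0, 22.0], 0.55)]
wrist tray_a [([455.0, -114.0, 11.0], 0.96), ([226.0, 414.0, 20.0], 0.93), ([219.0, -228.0, 13.0], 0.73)]
wrist weight [([478.0, 6.0, 23.0], 0.56)]
top [[384.0, -56.1], [516.0, -64.3], [504.7, -248.0], [373.0, -238.5]] [[382.5, -56.6], [520.3, -65.2], [508.5, -257.0], [371.0, -247.1]]
top [[632.1, 218.0], [754.7, 212.5], [743.5, 29.0], [621.2, 35.7]] [[641.6, 229.5], [769.5, 223.7], [757.8, 32.1], [630.1, 39.1]]
```

```bash
python3 -c "
from rig import ctrl
print(ctrl.finish_job())"
```

```text
the job is handed in; nothing more can be done
None
```

I tipped both trays to about 53° (left first), held them there and let them down. The stamp was under the left tray, and I pushed that tray flat past the dispatch line, its near edge about 19 mm beyond. The right tray stayed at the strip and the weight did not shift; I did not re-measure the other things. Handed in at about 33 s.

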